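Find the rocking corner of the jig plate and press its shim flat

TASK

The aluminium jig plate rocks on one of its four corners. With your fingertips press down on the corner ears one after another until you find the one that gives, then press the tongue of that corner's shim (it comes out from under that ear, towards the robot) down until it is fully flat. Leave the other three shims up, do not lift the plate or push it out of place, and leave the things standing about alone.

Things in the scene. Friction and masses are not known exactly. Their poses are not given: they have to be found in the camera images.
- plate: Jig plate of bare aluminium lying loose on its four supports: a 215 x 130 x 12 mm body (x by y) with a square ear, 45 x 46 mm, at each corner; two 18 mm high steel blocks are fixed on its middle line. 1.5 kg. Origin: centre of its underside, 28 mm above the bench top; x away from the robot, y to the left, z up (turned by up to 0.3 rad).
- corner_front_left (a point): Centre of the top face of the plate's front left ear (front: nearer the robot; left: +y), the spot to press; 40 mm above the bench top when the plate is level. A firm ear gives less than 1 mm. The rocking ear starts to go down at about 2 N, is 4 mm down on its stop at about 4 N (press with 6 to 8 N), and springs back when let go; it looks like the others at rest.
- corner_front_right (a point): Centre of the top face of the plate's front right ear (front: nearer the robot; left: +y), the spot to press; 40 mm above the bench top when the plate is level. A firm ear gives less than 1 mm. The rocking ear starts to go down at about 2 N, is 4 mm down on its stop at about 4 N (press with 6 to 8 N), and springs back when let go; it looks like the others at rest.
- corner_rear_left (a point): Centre of the top face of the plate's rear left ear (front: nearer the robot; left: +y), the spot to press; 40 mm above the bench top when the plate is level. A firm ear gives less than 1 mm. The rocking ear starts to go down at about 2 N, is 4 mm down on its stop at about 4 N (press with 6 to 8 N), and springs back when let go; it looks like the others at rest.
- corner_rear_right (a point): Centre of the top face of the plate's rear right ear (front: nearer the robot; left: +y), the spot to press; 40 mm above the bench top when the plate is level. A firm ear gives less than 1 mm. The rocking ear starts to go down at about 2 N, is 4 mm down on its stop at about 4 N (press with 6 to 8 N), and springs back when let go; it looks like the others at rest.
- shim_front_left (a joint): Angle of the hinged steel shim of the front left ear, rad: about 0 (up to 0.03) as found with the tongue sloping up, 0.35 when pressed fully flat. Stiff hinge: a push of 7 to 10 N straight down on the tongue point moves it, and it stays where it is left.
- tongue_front_left (a point): Point on top of the front left shim's tongue, a steel strip 32 mm wide, 50 mm long, 3 mm thick that slopes up from under that ear towards the robot (plate's -x). On its midline, 10 mm from the free end, 40 mm from its hinge (hinge 30 mm in front of the ear's centre). 32 mm above the bench top and 67 mm in front of the ear's centre as found; 18.5 mm above, 70 mm in front when flat.
- shim_front_right (a joint): Angle of the hinged steel shim of the front right ear, rad: about 0 (up to 0.03) as found with the tongue sloping up, 0.35 when pressed fully flat. Stiff hinge: a push of 7 to 10 N straight down on the tongue point moves it, and it stays where it is left.
- tongue_front_right (a point): Point on top of the front right shim's tongue, a steel strip 32 mm wide, 50 mm long, 3 mm thick that slopes up from under that ear towards the robot (plate's -x). On its midline, 10 mm from the free end, 40 mm from its hinge (hinge 30 mm in front of the ear's centre). 32 mm above the bench top and 67 mm in front of the ear's centre as found; 18.5 mm above, 70 mm in front when flat.
- shim_rear_left (a joint): Angle of the hinged steel shim of the rear left ear, rad: about 0 (up to 0.03) as found with the tongue sloping up, 0.35 when pressed fully flat. Stiff hinge: a push of 7 to 10 N straight down on the tongue point moves it, and it stays where it is left.
- tongue_rear_left (a point): Point on top of the rear left shim's tongue, a steel strip 32 mm wide, 50 mm long, 3 mm thick that slopes up from under that ear towards the robot (plate's -x). On its midline, 10 mm from the free end, 40 mm from its hinge (hinge 30 mm in front of the ear's centre). 32 mm above the bench top and 67 mm in front of the ear's centre as found; 18.5 mm above, 70 mm in front when flat.
- shim_rear_right (a joint): Angle of the hinged steel shim of the rear right ear, rad: about 0 (up to 0.03) as found with the tongue sloping up, 0.35 when pressed fully flat. Stiff hinge: a push of 7 to 10 N straight down on the tongue point moves it, and it stays where it is left.
- tongue_rear_right (a point): Point on top of the rear right shim's tongue, a steel strip 32 mm wide, 50 mm long, 3 mm thick that slopes up from under that ear towards the robot (plate's -x). On its midline, 10 mm from the free end, 40 mm from its hinge (hinge 30 mm in front of the ear's centre). 32 mm above the bench top and 67 mm in front of the ear's centre as found; 18.5 mm above, 70 mm in front when flat.
- bed: Dark steel bed plate 370 x 320 x 12 mm, fixed on the bench under the jig plate; origin at the centre of its underside, axes parallel to the plate's.
- bush: Bystander: brass bush, 28 mm diameter, 30 mm high, standing on the middle of the jig plate; its origin is at its underside. Leave it alone.
- bearing: Bystander: steel ring, 32 mm diameter, 10 mm high, on the bed in front of the plate; its origin is at its underside. Leave it alone.
- gauge: Bystander: steel block 30 x 12 x 20 mm on the bed beyond the plate; its origin is at its underside. Leave it alone.
- spray: Bystander: blue bottle, 64 mm diameter, 170 mm high, to the right; its origin is at its underside. Leave it alone.
- mug: Bystander: white mug, 90 mm high, to the left; its origin is at its underside. Leave it alone.
- driver: Bystander: screwdriver lying to the right; its origin is at its underside. Leave it alone.
- wrench: Bystander: wrench lying to the left; its origin is at its underside. Leave it alone.
- tape: Bystander: black roll of tape, 90 mm diameter, to the right; its origin is at its underside. Leave it alone.

How it is judged:
By the outcome, as a careful person would: the job done as asked, in the order asked, and still so for the second after the job is handed in, with the robot touching nothing.
It also fails if it takes over 61 s, if anything falls off the work surface, if the arm or the gripper's body presses on something with over 40 N, if the wrist force passes 120 N, or if a joint passes its speed limit or range.

ROBOT

A 6-joint arm with a two-finger parallel gripper is mounted at the origin on the work surface. World frame = base frame: x ahead of the robot, y to its left, z up, the work surface at z = 0. Lengths are in m, angles in degrees, forces in N, time in s.
With the tool pointing down it reaches from about 0.35 to 0.875 m from the base axis. Payload 4.2 kg.
Tool frame: the origin (TCP) lies on the centre line of the jaws, within the pads' length; the fingertips stand tip_reach ahead of it and the grasp point (between the pads) is the TCP (tip_reach is the distance from the TCP to the fingertips, in m); z points along the fingers, y is the line along which they close (so a half turn about z gives the same grasp; the last joint's range is limited). The gripper opens to 87 mm and grips with 3 to 60 N. Pads are 19 mm wide; open, the fingers measure 117 mm over their backs; the gripper's body (75 mm by 190 mm) begins 51 mm behind the grasp point.
Start: joints at [87.239, 22.042, 0.453, 0, -68.411, -14.817], TCP at [0.189, 0.596, 0.242] pointing down, gripper open.
Joint ranges: [-179.83, 179.83], [-69.29, 118.12], [-61.27, 80.66], [-181.25, 117.63], [-171.15, -9.14], [-177.46, 177.46]. Speed limits (degrees/s): [159.86, 159.86, 180, 180, 180, 180].

INTERFACE

Orientations are given as a 3x3 rotation matrix whose columns are the frame's x, y, z axes.
In Python, from station import sense, capture, finish_job, tip_reach gives the robot as it stands.
- The arm moves only by the tool arm_command, never from a script. Its argument "deltas" is a list of rows, each a list of 7 numbers: the turn, a rotation vector about the tool's x, y, z in rad, then the shift along the tool's x, y, z in cm, then the closure, from -1 (fully open) to 1 (shut), so that 0 is half open. In form: [[rx, ry, rz, dx, dy, dz, hand], ...]. A call has 1 to 8 rows; each row is the pose to reach, as a shift and turn from the pose commanded when the call began, along the tool's axes at that moment; what a row does not reach only later rows make up. A row lasts 1/12 s, in which the tool goes at most 41.7 mm and 7.16 degrees, less where a joint would pass 70% of its speed; a pose out of reach is approached as far as the arm can. A call with a gripper value outside its range is refused whole. The fingers move at their own pace and stop on an object; the grip force is fixed at half the most. Time passes only in rows, so rows that repeat a pose let the fingers close. It gives the time, the measured TCP pose, the force, the opening and the grip force at its end, in the units of the state.
- sense(): the state, without advancing time (a new reading comes with each control period).
- capture(name): name is "scene" or "top" or "wrist"; returns a dict with "pixels" (420x560x3 uint8, blue, green, red), "fovy" (degrees; the focal length in pixels is half the picture's height over the tangent of half this angle, whatever the lens; pixels are square), "cx", "cy" (the principal point, pixels), "k1" (the pictures are not rectified: a ray, as slopes to the right and down, at radius r is drawn at 1 + k1 r^2 times it, then the intrinsics apply), "rvec" (rotation vector, rad) and "tvec" (3), from world to camera coordinates, as OpenCV has them. Camera axes: x right, y down, z forward; pixel columns grow to the right and rows downward; lengths in m; the calibration is good to about 2 mm. A picture is of the moment at which its call begins. There is no depth.
- finish_job(): hands the job in; it is judged then, once.
The state is a dict: "time_s": time; "joints": joint angles; "joint_velocities": joint speeds; "effort": joint torques, N m; "tcp_pos": TCP position; "ee_rot": TCP orientation; "wrist_force": force on the tool from outside, world axes, zero at the start; "moment": the same for the moment, N m; "gripper_width": opening from 0.0 (shut) to 1.0 (fully open); "gripper_force": force on a finger pad.
Only numpy, scipy, OpenCV 4.12 (cv2) and the standard library are available. Lean on these libraries where they do the work, as an engineer would, in place of code of your own. Each camera call takes 0.05 s, during which the arm holds its last target. There are 200 camera calls.

## Working session

There is one attempt and no reset: what is moved stays moved. The work goes in short steps, Python scripts to look and compute and a tool call to move; the robot and the scene stay as the last step left them, time stands still between calls to the robot, and variables do not carry over. Pictures are saved under pics/ and viewed, at most 10 in all, crops included, and the job is handed in when it is done.

Besides the shell and the picture viewer there is one more tool, called after "Call:" as name([rows], argument=value, ...), one row to a line, values as JSON. arm_command: Moves the arm, as the interface text tells. Its arguments: {"type":"object","properties":{"deltas":{"type":"array"}},"required":["deltas"]}

```bash
mkdir -p pics; ls; python3 - <<'E'
from station import *
import cv2
s=sense();print(tip_reach);print({k:s[k] for k in('time_s','tcp_pos','ee_rot','wrist_force','gripper_width')})
for n in('top','scene'):
    c=capture(n);cv2.imwrite(f'pics/{n}0.png',c['pixels']);print(n,{k:v for k,v in c.items() if k!='pixels'})
E
```

```text
pics
0.019
{'time_s': 0.0, 'tcp_pos': array([0.18855212, 0.59527038, 0.24045958]), 'ee_rot': array([[ 9.53255683e-01, -3.02164309e-01, -5.76942472e-04],
       [-3.02164843e-01, -9.53253258e-01, -2.15276446e-03],
       [ 1.00516294e-04,  2.22646668e-03, -9.99997516e-01]]), 'wrist_force': array([-0.50518195, -0.18066082, -0.35898687]), 'gripper_width': 0.9963888387274847}
top {'fovy': 46.774531166547625, 'cx': 277.92988566559484, 'cy': 205.6572078474446, 'k1': -0.15136464059014357, 'rvec': array([ 2.14570742, -2.17389592,  0.13911901]), 'tvec': array([-2.44913509e-04,  5.14474905e-01,  1.19475005e+00])}
scene {'fovy': 43.3358430881257, 'cx': 272.5978850904008, 'cy': 205.13858449978193, 'k1': -0.10662921184735792, 'rvec': array([ 1.91594909,  1.32674388, -0.60288525]), 'tvec': array([-0.17557647, -0.2891694 ,  1.67223966])}
```

View pics/top0.png

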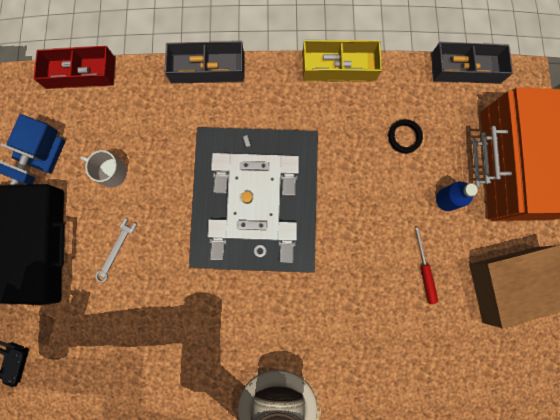

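View pics/scene0.png

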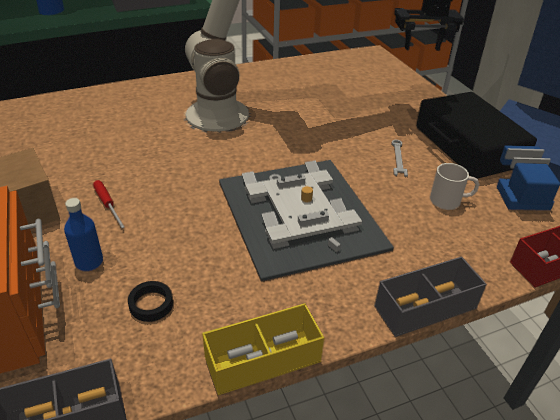

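The top view shows the bed (corners about (197,128), (318,131), (314,272), (190,268)) and on it the light plate with its ears. The bush is near (247,198) and the bearing near (260,251). I'll measure the plate pose next.

```bash
cat > h.py <<'E'
import numpy as np, cv2
from station import *
def cam(c):
    f=210/np.tan(np.radians(c['fovy'])/2); K=np.array([[f,0,c['cx']],[0,f,c['cy']],[0,0,1]])
    return K,np.array([c['k1'],0,0,0,0]),cv2.Rodrigues(c['rvec'])[0],np.array(c['tvec'])
def toworld(c,uv,z):
    K,D,R,t=cam(c); n=cv2.undistortPoints(np.array(uv,float).reshape(-1,1,2),K,D).reshape(-1,2)
    d=np.c_[n,np.ones(len(n))]@R; o=-R.T@t
    return o+d*((z-o[2])/d[:,2])[:,None]
def topix(c,P):
    K,D,R,t=cam(c); return cv2.projectPoints(np.array(P,float).reshape(-1,1,3),c['rvec'],c['tvec'],K,D)[0].reshape(-1,2)
E
python3 - <<'E'
from h import *
c=capture('top');im=c['pixels'];g=cv2.cvtColor(im,cv2.COLOR_BGR2GRAY)
hsv=cv2.cvtColor(im,cv2.COLOR_BGR2HSV)
roi=np.zeros_like(g);roi[110:290,175:335]=1
m=((hsv[...,1]<110)&(roi>0)).astype(np.uint8)
n,l,st,_=cv2.connectedComponentsWithStats(m);k=1+np.argmax(st[1:,4])
ys,xs=np.where(l==k)
bed=toworld(c,np.c_[xs,ys],.012)[:,:2]
print('bed',cv2.minAreaRect((bed*1000).astype(np.float32)))
m=((g>195)&(hsv[...,1]<60)&(roi>0)).astype(np.uint8);n,l,st,_=cv2.connectedComponentsWithStats(m)
k=1+np.argmax(st[1:,4]);ys,xs=np.where(l==k)
p=toworld(c,np.c_[xs,ys],.04)[:,:2];print('plate',cv2.minAreaRect((p*1000).astype(np.float32)),st[k])
crop=cv2.resize(im[120:280,180:330],None,fx=3.7,fy=3.7,interpolation=cv2.INTER_CUBIC);cv2.imwrite('pics/crop.png',crop)
E
```

```text
bed ((538.456298828125, 54.452613830566406), (318.8314208984375, 369.5797424316406), 87.26231384277344)
plate ((538.5581665039062, 55.004241943359375), (216.83409118652344, 211.47073364257812), 87.29688262939453) [ 209  154   89   86 4450]
```

View pics/crop.png

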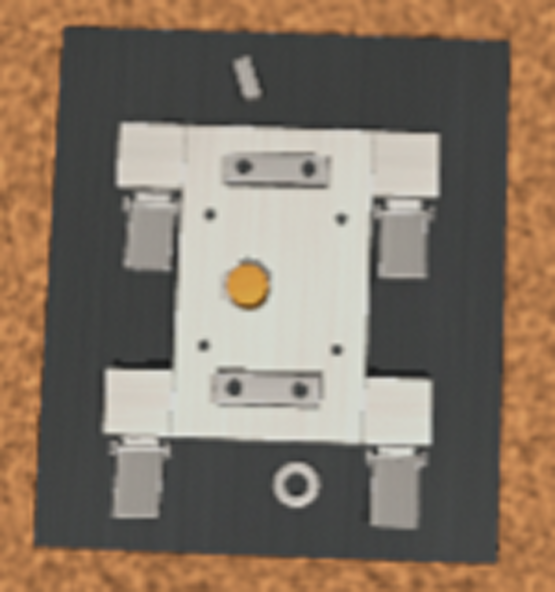

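The crop shows all four ears and the tongues coming out towards the robot. The bed and plate fits agree: plate centre at (0.5385, 0.0545) and yaw about -2.7°, with extents matching the given sizes. Next I plan the moves.

```bash
cat >> h.py <<'E'
from scipy.spatial.transform import Rotation as Ro
C=np.array([.5385,.0547]); Y=np.radians(-2.72)
A=np.array([[np.cos(Y),-np.sin(Y)],[np.sin(Y),np.cos(Y)]])
def ear(n,dx=0): return C+A@np.array([(-85 if n[0]=='F' else 85)+dx,87 if n[1]=='L' else -87])/1000
# target tool: y = -plate x, z down
RT=np.column_stack([np.r_[-A[:,1],0],np.r_[-A[:,0],0],[0,0,-1]])
def plan(xy,tipz,lab=''):
    s=sense();R=s['ee_rot'];p=np.r_[xy,tipz+tip_reach]
    print(lab,'p',np.round(p,4),'rv',np.round(Ro.from_matrix(R.T@RT).as_rotvec(),3),'d cm',np.round(100*R.T@(p-s['tcp_pos']),2),'t',round(s['time_s'],2),'tip',np.round(s['tcp_pos']-[0,0,tip_reach],4),'F',np.round(s['wrist_force'],1))
E
python3 -c "
from h import *
for n in('FL','FR','RL','RR'): plan(ear(n),.07,n)
c=capture('top');print([np.round(topix(c,np.r_[ear(n),.04])[0]) for n in('FL','FR','RL','RR')])"
```

```text
FL p [0.4577 0.1456 0.089 ] rv [ 1.000e-03 -1.000e-03  1.311e+00] d cm [39.24 34.72 15.23] t 0.15 tip [0.1886 0.5954 0.2217] F [0.4 0.7 0.2]
FR p [ 0.4495 -0.0282  0.089 ] rv [ 1.000e-03 -1.000e-03  1.311e+00] d cm [43.71 51.54 15.26] t 0.15 tip [0.1886 0.5954 0.2217] F [0.4 0.7 0.2]
RL p [0.6275 0.1376 0.089 ] rv [ 1.000e-03 -1.000e-03  1.311e+00] d cm [55.67 30.36 15.23] t 0.15 tip [0.1886 0.5954 0.2217] F [0.4 0.7 0.2]
RR p [ 0.6193 -0.0362  0.089 ] rv [ 1.000e-03 -1.000e-03  1.311e+00] d cm [60.14 47.17 15.26] t 0.15 tip [0.1886 0.5954 0.2217] F [0.4 0.7 0.2]
[array([217., 229.]), array([287., 231.]), array([221., 162.]), array([289., 164.])]
```

Call:
arm_command([
  [0,0,1.311,39.2,34.7,8,1],
  [0,0,1.311,39.2,34.7,8,1],
  [0,0,1.311,39.2,34.7,8,1],
  [0,0,1.311,39.2,34.7,8,1],
  [0,0,1.311,39.2,34.7,8,1],
  [0,0,1.311,39.2,34.7,8,1],
  [0,0,1.311,39.2,34.7,8,1],
  [0,0,1.311,39.2,34.7,8,1],
])

```text
time_s: 0.87
tcp_pos: [0.3585, 0.3112, 0.1911]
ee_rot: [[0.256, -0.967, 0.0], [-0.967, -0.256, 0.0], [-0.0, -0.0, -1.0]]
wrist_force: [0.3, 1.1, 0.7]
gripper_width: 0.478
gripper_force: 0.0
```

```bash
python3 -c "
from h import *
plan(ear('FL'),.06)"
```

```text
p [0.4577 0.1456 0.079 ] rv [-0.     0.     0.306] d cm [18.55 -5.36 11.21] t 0.87 tip [0.3585 0.3112 0.1721] F [0.3 1.1 0.7]
```

Call:
arm_command([
  [0,0,0.3,18.5,-5.3,6,1],
  [0,0,0.3,18.5,-5.3,6,1],
  [0,0,0.3,18.5,-5.3,6,1],
  [0,0,0.3,18.5,-5.3,6,1],
  [0,0,0.3,18.5,-5.3,6,1],
  [0,0,0.3,18.5,-5.3,6,1],
  [0,0,0.3,18.5,-5.3,6,1],
  [0,0,0.3,18.5,-5.3,6,1],
])

```text
time_s: 1.53
tcp_pos: [0.4576, 0.1484, 0.1313]
ee_rot: [[-0.037, -0.999, 0.0], [-0.999, 0.037, 0.0], [-0.0, -0.0, -1.0]]
wrist_force: [-0.0, 0.9, -0.1]
gripper_width: 0.005
gripper_force: 0.0
```

```bash
python3 -c "
from h import *
plan(ear('FL'),.043)
c=capture('wrist');print({k:v for k,v in c.items() if k!='pixels'})
cv2.imwrite('pics/w1.png',c['pixels']);print(topix(c,[np.r_[ear('FL'),.04],np.r_[ear('FL',-67),.032]]))"
```

```text
p [0.4577 0.1456 0.062 ] rv [-0.     0.     0.011] d cm [ 0.28 -0.02  6.93] t 1.53 tip [0.4576 0.1484 0.1123] F [-0.   0.9 -0.1]
{'fovy': 66.78396076703449, 'cx': 277.36481860506944, 'cy': 208.32344421210001, 'k1': 0.025578809645212194, 'rvec': array([-0.05577078, -3.10114952, -0.45989216]), 'tvec': array([ 0.45213993, -0.15959936,  0.23760519])}
[[277.28245454 217.34607106]
 [361.30207133 215.10708795]]
```

View pics/w1.png

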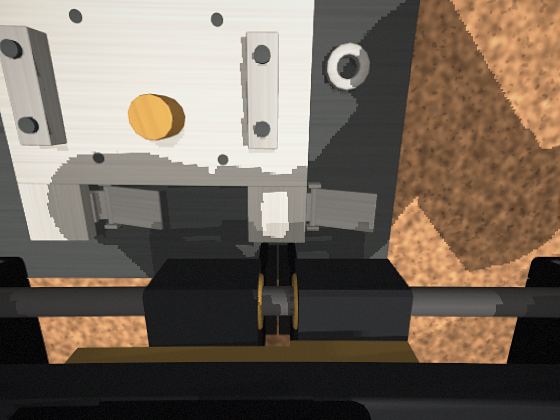

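The wrist view shows the front-left ear centred near (276,214), within 3 px of the prediction, and its tongue runs to x of about 377. Descending.

Call:
arm_command([
  [0,0,0,0.2,0,3,1],
  [0,0,0,0.2,0,6,1],
  [0,0,0,0.2,0,6.4,1],
  [0,0,0,0.2,0,6.4,1],
  [0,0,0,0.2,0,6.4,1],
])

```text
time_s: 2.0
tcp_pos: [0.4579, 0.1476, 0.0683]
ee_rot: [[-0.034, -0.999, 0.002], [-0.999, 0.034, 0.0], [-0.001, -0.001, -1.0]]
wrist_force: [-0.2, 0.4, 1.0]
gripper_width: 0.002
gripper_force: 0.0
```

Call:
arm_command([
  [0,0,0,0,0,0.1,1],
  [0,0,0,0,0,0.2,1],
  [0,0,0,0,0,0.3,1],
  [0,0,0,0,0,0.3,1],
  [0,0,0,0,0,0.3,1],
  [0,0,0,0,0,0.3,1],
])

```text
time_s: 2.5
tcp_pos: [0.4575, 0.1463, 0.0645]
ee_rot: [[-0.036, -0.999, 0.0], [-0.999, 0.036, 0.0], [-0.0, -0.0, -1.0]]
wrist_force: [-0.3, -0.2, 1.0]
gripper_width: 0.007
gripper_force: 0.0
```

Call:
arm_command([
  [0,0,0,0,0,0.1,1],
  [0,0,0,0,0,0.2,1],
  [0,0,0,0,0,0.3,1],
  [0,0,0,0,0,0.4,1],
  [0,0,0,0,0,0.45,1],
  [0,0,0,0,0,0.45,1],
])

```text
time_s: 3.0
tcp_pos: [0.4573, 0.1463, 0.0595]
ee_rot: [[-0.036, -0.999, -0.0], [-0.999, 0.036, -0.0], [0.0, 0.0, -1.0]]
wrist_force: [1.0, -0.7, 0.9]
gripper_width: 0.0
gripper_force: 0.0
```

Call:
arm_command([
  [0,0,0,0,0,0.05,1],
  [0,0,0,0,0,0.1,1],
  [0,0,0,0,0,0.1,1],
  [0,0,0,0,0,0.1,1],
])

```text
time_s: 3.33
tcp_pos: [0.4574, 0.1463, 0.0594]
ee_rot: [[-0.036, -0.999, 0.0], [-0.999, 0.036, -0.0], [0.0, -0.0, -1.0]]
wrist_force: [-1.8, 0.2, 6.8]
gripper_width: 0.011
gripper_force: 3.0
```

Call:
arm_command([
  [0,0,0,0,0,0.03,1],
  [0,0,0,0,0,0.03,1],
  [0,0,0,0,0,0.03,1],
  [0,0,0,0,0,0.03,1],
])

```text
time_s: 3.67
tcp_pos: [0.4574, 0.1463, 0.0594]
ee_rot: [[-0.036, -0.999, 0.0], [-0.999, 0.036, -0.0], [0.0, -0.0, -1.0]]
wrist_force: [-2.6, -0.5, 8.2]
gripper_width: 0.006
gripper_force: 4.2
```

FL is firm: no movement at 8 N. Next FR.

Call:
arm_command([
  [0,0,0.01,0,0,-4,1],
  [0,0,0.01,2,0,-5,1],
  [0,0,0.01,6,0,-5,1],
  [0,0,0.01,10,0.1,-5,1],
  [0,0,0.01,14,0.1,-5,1],
  [0,0,0.01,17.4,0.1,-5,1],
  [0,0,0.01,17.4,0.1,-5,1],
  [0,0,0.01,17.4,0.1,-5,1],
])

```text
time_s: 4.33
tcp_pos: [0.4498, -0.029, 0.1084]
ee_rot: [[-0.05, -0.999, 0.0], [-0.999, 0.05, 0.0], [-0.0, -0.0, -1.0]]
wrist_force: [-0.6, 0.9, -0.7]
gripper_width: 0.009
gripper_force: 0.0
```

Call:
arm_command([
  [0,0,0,0,0,2,1],
  [0,0,0,0,0,4,1],
  [0,0,0,0,0,4.5,1],
  [0,0,0,0,0,4.5,1],
  [0,0,0,0,0,4.5,1],
  [0,0,0,0,0,4.5,1],
])

```text
time_s: 4.83
tcp_pos: [0.451, -0.0268, 0.0642]
ee_rot: [[-0.045, -0.999, 0.002], [-0.999, 0.045, 0.0], [-0.0, -0.002, -1.0]]
wrist_force: [0.1, -0.3, 0.4]
gripper_width: 0.005
gripper_force: 0.0
```

```bash
python3 -c "
from h import *
plan(ear('FR'),.04)"
```

```text
p [ 0.4495 -0.0282  0.059 ] rv [-0.002  0.     0.003] d cm [0.14 0.15 0.52] t 4.83 tip [ 0.451  -0.0268  0.0452] F [ 0.1 -0.3  0.4]
```

Call:
arm_command([
  [0,0,0,0,0,0.1,1],
  [0,0,0,0,0,0.2,1],
  [0,0,0,0,0,0.3,1],
  [0,0,0,0,0,0.4,1],
  [0,0,0,0,0,0.45,1],
  [0,0,0,0,0,0.5,1],
  [0,0,0,0,0,0.5,1],
  [0,0,0,0,0,0.5,1],
])

```text
time_s: 5.5
tcp_pos: [0.4502, -0.0275, 0.0594]
ee_rot: [[-0.046, -0.999, 0.0], [-0.999, 0.046, -0.0], [0.0, -0.0, -1.0]]
wrist_force: [-2.5, 1.0, 9.5]
gripper_width: 0.007
gripper_force: 4.4
```

Call:
arm_command([
  [0,0,0,0,0,0.03,1],
  [0,0,0,0,0,0.03,1],
  [0,0,0,0,0,0.03,1],
  [0,0,0,0,0,0.03,1],
])

```text
time_s: 5.83
tcp_pos: [0.4502, -0.0275, 0.0593]
ee_rot: [[-0.045, -0.999, 0.0], [-0.999, 0.045, -0.0], [0.0, -0.0, -1.0]]
wrist_force: [-3.5, 1.9, 11.4]
gripper_width: 0.003
gripper_force: 5.7
```

FR is firm too. Next RR.

Call:
arm_command([
  [0,0,0,0,0,-4,1],
  [0,0,0,0,-2,-5,1],
  [0,0,0,0,-6,-5,1],
  [0,0,0,0.1,-10,-5,1],
  [0,0,0,0.1,-14,-5,1],
  [0,0,0,0.1,-16.9,-5,1],
  [0,0,0,0.1,-16.9,-5,1],
  [0,0,0,0.1,-16.9,-5,1],
])

```text
time_s: 6.5
tcp_pos: [0.6194, -0.0365, 0.1069]
ee_rot: [[-0.047, -0.999, -0.001], [-0.999, 0.047, -0.0], [0.0, 0.001, -1.0]]
wrist_force: [-0.3, 0.3, 0.9]
gripper_width: 0.004
gripper_force: 0.0
```

Call:
arm_command([
  [0,0,0,0,0,2,1],
  [0,0,0,0,0,4,1],
  [0,0,0,0,0,4.5,1],
  [0,0,0,0,0,4.5,1],
  [0,0,0,0,0,4.5,1],
  [0,0,0,0,0,4.5,1],
])

```text
time_s: 7.0
tcp_pos: [0.6194, -0.0362, 0.0645]
ee_rot: [[-0.045, -0.999, 0.002], [-0.999, 0.045, 0.0], [-0.0, -0.002, -1.0]]
wrist_force: [-0.4, 0.9, 0.1]
gripper_width: 0.007
gripper_force: 0.0
```

```bash
python3 -c "
from h import *
plan(ear('RR'),.04)"
```

```text
p [ 0.6193 -0.0362  0.059 ] rv [-0.002  0.     0.002] d cm [0.01 0.01 0.55] t 7.0 tip [ 0.6194 -0.0362  0.0455] F [-0.4  0.9  0.1]
```

Call:
arm_command([
  [0,0,0,0,0,0.1,1],
  [0,0,0,0,0,0.2,1],
  [0,0,0,0,0,0.3,1],
  [0,0,0,0,0,0.4,1],
  [0,0,0,0,0,0.45,1],
  [0,0,0,0,0,0.5,1],
  [0,0,0,0,0,0.5,1],
  [0,0,0,0,0,0.5,1],
])

```text
time_s: 7.67
tcp_pos: [0.6191, -0.0363, 0.0586]
ee_rot: [[-0.046, -0.999, 0.001], [-0.999, 0.046, -0.0], [0.0, -0.001, -1.0]]
wrist_force: [-0.9, -0.6, 3.5]
gripper_width: 0.003
gripper_force: 2.0
```

Call:
arm_command([
  [0,0,0,0,0,0.03,1],
  [0,0,0,0,0,0.03,1],
  [0,0,0,0,0,0.03,1],
  [0,0,0,0,0,0.03,1],
])

```text
time_s: 8.0
tcp_pos: [0.6191, -0.0363, 0.058]
ee_rot: [[-0.046, -0.999, 0.001], [-0.999, 0.046, -0.0], [0.0, -0.001, -1.0]]
wrist_force: [-0.7, 0.1, 4.7]
gripper_width: 0.006
gripper_force: 2.3
```

Softer here: 0.8 mm lower at 3–4 N. Pressing further.

Call:
arm_command([
  [0,0,0,0,0,0.05,1],
  [0,0,0,0,0,0.1,1],
  [0,0,0,0,0,0.15,1],
  [0,0,0,0,0,0.2,1],
  [0,0,0,0,0,0.2,1],
  [0,0,0,0,0,0.2,1],
])

```text
time_s: 8.5
tcp_pos: [0.6192, -0.0365, 0.0561]
ee_rot: [[-0.046, -0.999, 0.001], [-0.999, 0.046, -0.0], [0.0, -0.001, -1.0]]
wrist_force: [-0.3, -1.4, 5.8]
gripper_width: 0.005
gripper_force: 2.8
```

Call:
arm_command([
  [0,0,0,0,0,0.05,1],
  [0,0,0,0,0,0.1,1],
  [0,0,0,0,0,0.15,1],
  [0,0,0,0,0,0.15,1],
  [0,0,0,0,0,0.15,1],
])

```text
time_s: 8.92
tcp_pos: [0.6193, -0.0365, 0.0558]
ee_rot: [[-0.045, -0.999, 0.001], [-0.999, 0.045, -0.0], [0.0, -0.001, -1.0]]
wrist_force: [-2.5, -0.2, 11.9]
gripper_width: 0.007
gripper_force: 5.4
```

RR gives: it goes about 3.5 mm down to its stop, while FL and FR did not move. Now to its tongue, 68 mm in front of the ear's centre.

Call:
arm_command([
  [0,0,0,0,0,-3,1],
  [0,0,0,0,0,-5,1],
  [0,0,0,0,3,-5,1],
  [0,0,0,0,6.8,-5,1],
  [0,0,0,0,6.8,-5,1],
  [0,0,0,0,6.8,-3,1],
  [0,0,0,0,6.8,-1.5,1],
  [0,0,0,0,6.8,-1,1],
])

```text
time_s: 9.58
tcp_pos: [0.5487, -0.0333, 0.0616]
ee_rot: [[-0.047, -0.999, -0.005], [-0.999, 0.047, -0.0], [0.0, 0.005, -1.0]]
wrist_force: [0.1, -0.8, -1.2]
gripper_width: 0.008
gripper_force: 0.0
```

```bash
python3 -c "
from h import *
plan(ear('RR',-68),.032)
c=capture('wrist');cv2.imwrite('pics/w2.png',c['pixels']);print(topix(c,np.r_[ear('RR',-67),.032]))"
```

```text
p [ 0.5514 -0.033   0.051 ] rv [ 0.005 -0.     0.001] d cm [-0.04 -0.27  1.06] t 9.58 tip [ 0.5487 -0.0333  0.0426] F [ 0.1 -0.8 -1.2]
[[271.21309827 255.61603915]]
```

View pics/w2.png

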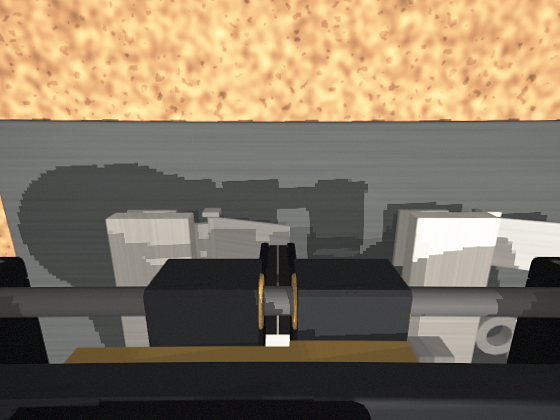

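The wrist view shows the fingertips near (277,245) over the outer end of the rear-right tongue, which spans about x 205–308. Pressing down slowly.

Call:
arm_command([
  [0,0,0,0,0,0.3,1],
  [0,0,0,0,0,0.6,1],
  [0,0,0,0,0,0.9,1],
  [0,0,0,0,0,1.1,1],
  [0,0,0,0,0,1.3,1],
  [0,0,0,0,0,1.4,1],
  [0,0,0,0,0,1.5,1],
  [0,0,0,0,0,1.5,1],
])

```text
time_s: 10.3
tcp_pos: [0.5506, -0.0331, 0.0501]
ee_rot: [[-0.046, -0.999, -0.001], [-0.999, 0.046, -0.0], [0.0, 0.001, -1.0]]
wrist_force: [-2.2, 0.2, 5.2]
gripper_width: 0.001
gripper_force: 1.9
```

Call:
arm_command([
  [0,0,0,0,0,0.1,1],
  [0,0,0,0,0,0.2,1],
  [0,0,0,0,0,0.3,1],
  [0,0,0,0,0,0.4,1],
  [0,0,0,0,0,0.5,1],
  [0,0,0,0,0,0.6,1],
  [0,0,0,0,0,0.6,1],
  [0,0,0,0,0,0.6,1],
])

```text
time_s: 10.97
tcp_pos: [0.5502, -0.0332, 0.0438]
ee_rot: [[-0.046, -0.999, -0.001], [-0.999, 0.046, -0.0], [0.0, 0.001, -1.0]]
wrist_force: [-2.3, -0.5, 2.5]
gripper_width: 0.002
gripper_force: 1.5
```

Call:
arm_command([
  [0,0,0,0,0,0.1,1],
  [0,0,0,0,0,0.2,1],
  [0,0,0,0,0,0.3,1],
  [0,0,0,0,0,0.4,1],
  [0,0,0,0,0,0.5,1],
  [0,0,0,0,0,0.6,1],
  [0,0,0,0,0,0.65,1],
  [0,0,0,0,0,0.65,1],
])

```text
time_s: 11.63
tcp_pos: [0.5499, -0.0332, 0.0378]
ee_rot: [[-0.046, -0.999, -0.002], [-0.999, 0.046, -0.0], [0.0, 0.002, -1.0]]
wrist_force: [-5.6, 1.6, 9.7]
gripper_width: 0.004
gripper_force: 4.8
```

Call:
arm_command([
  [0,0,0,0,0,0.05,1],
  [0,0,0,0,0,0.1,1],
  [0,0,0,0,0,0.15,1],
  [0,0,0,0,0,0.15,1],
  [0,0,0,0,0,0.15,1],
])

```text
time_s: 12.05
tcp_pos: [0.5499, -0.0333, 0.0376]
ee_rot: [[-0.045, -0.999, -0.002], [-0.999, 0.045, -0.001], [0.001, 0.002, -1.0]]
wrist_force: [-6.6, 1.5, 17.6]
gripper_width: 0.005
gripper_force: 8.7
```

It is on its stop: z did not change from 10 to 18 N, at a tip height of 18.6 mm. Lifting and checking.

Call:
arm_command([
  [0,0,0,0,0,-1,1],
  [0,0,0,0,0,-4,1],
  [0,0,0,0,0,-8,1],
  [0,0,0,0,0,-12,1],
  [0,0,0,0,0,-16,1],
  [0,0,0,0,0,-20,1],
  [0,0,0,0,0,-20,1],
])

```text
time_s: 12.63
tcp_pos: [0.5559, -0.0332, 0.2452]
ee_rot: [[-0.044, -0.999, 0.02], [-0.999, 0.044, 0.001], [-0.002, -0.02, -1.0]]
wrist_force: [0.8, -0.7, 1.6]
gripper_width: 0.004
gripper_force: 0.0
```

Call:
arm_command([
  [0,0,0,-4,4,0,1],
  [0,0,0,-7,7,0,1],
  [0,0,0,-10,10,0,1],
  [0,0,0,-13,12,0,1],
  [0,0,0,-16,14,0,1],
  [0,0,0,-19,14,0,1],
  [0,0,0,-22,14,0,1],
  [0,0,0,-22,14,0,1],
])

```text
time_s: 13.3
tcp_pos: [0.4219, 0.1976, 0.2359]
ee_rot: [[-0.041, -0.999, 0.003], [-0.999, 0.041, 0.003], [-0.003, -0.003, -1.0]]
wrist_force: [0.1, -0.6, -0.7]
gripper_width: 0.01
gripper_force: 0.0
```

```bash
python3 - <<'E'
from h import *
a=capture('scene')['pixels'];b=capture('top')['pixels']
z=lambda i:cv2.resize(i,(400,400),interpolation=cv2.INTER_CUBIC)
cv2.imwrite('pics/end.png',np.hstack([z(a[150:280,210:400]),z(b[120:280,180:330])]))
E
```

```text
(no output)
```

View pics/end.png

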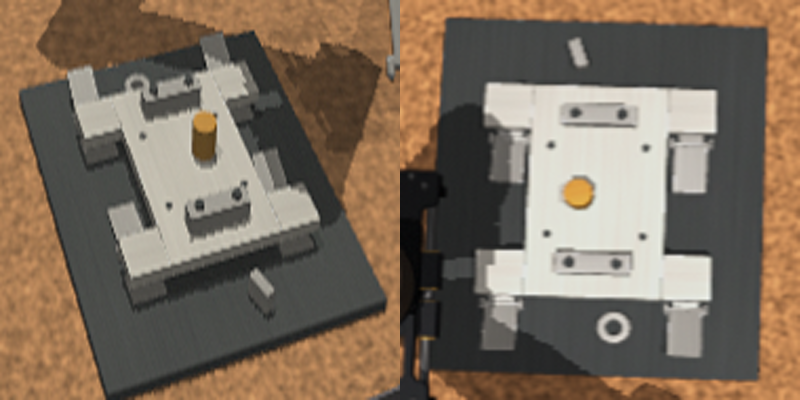

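The plate and everything standing about are where they were. The rear-right tongue, at (690,165) in the top half, is shaded differently from the others, as it should be when flat. Handing in.

```bash
python3 -c "
from station import *
print(finish_job())"
```

```text
the job is handed in; nothing more can be done
None
```

The rear-right ear is the one that rocks: it went down about 3.5 mm to its stop, while front left and front right stayed firm (rear left was never pressed). I pressed its shim tongue down to its stop, left the other three shims up, and handed the job in at about 13.4 s.

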